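# Set the dial to the set-point tab and press the button

### The arm

A 7-joint arm with a two-finger parallel gripper is mounted at the origin on a cart in front of the work surface, level with it; the furniture and walls round the work are solid. World frame = base frame: x ahead of the robot, y to its left, z up, the work surface at z = 0. Lengths are in m, angles in rad, forces in N, time in s.
With the tool pointing down it reaches from about 0.425 to 0.975 m from the base axis. Payload 16.7 kg.
Tool frame: the origin (TCP) lies midway between the tips of the shut fingers; the grasp point (between the pads) lies 19 mm behind it; z points along the fingers, y is the line along which they close (so a half turn about z gives the same grasp; the last joint's range is limited). The gripper opens to 85 mm and grips with 20 to 120 N. Pads are 22 mm wide; open, the fingers measure 114 mm over their backs; the gripper's body (76 mm by 85 mm) begins 54 mm behind the grasp point. The pads swing forward as they close: fully open they stand 13 mm farther back than shut.
Start: joints at [1.004, 0.426, 0.074, 1.606, -0.034, 1.111, -0.067], TCP at [0.274, -0.617, 0.231] pointing down, gripper open.
Joint ranges: [-2.85, 2.85], [-0.5, 2.14], [-1.23, 1.37], [0.21, 2.46], [-1.02, 4.16], [0.16, 2.05], [-2.73, 2.73]. Speed limits (rad/s): [1.89, 1.89, 2.39, 2.39, 3.01, 3.01, 3.01].

### API

Orientations are given as a unit quaternion [w, x, y, z].
In Python, from cell import * gives the robot as it stands.
- The arm moves only by the shell command python3 -m jog 'ROWS' [OPENING]. ROWS is a JSON object of lists of equal length, an entry for each row: "slide": the shift along the tool's x, y, z in cm, a list of three; "yaw": the turn about the tool's z in rad. In form: {"slide": [[x, y, z], ...], "yaw": [yaw, ...]}. A call has 1 to 20 rows; each row shifts and turns the commanded pose from where the row before left it, along the tool's axes as they then stand; what a row does not reach is not made up. A row lasts 1/8 s, in which the tool goes at most 62.5 mm and 10.7 degrees, less where a joint would pass 70% of its speed; a pose out of reach is approached as far as the arm can. A call is refused whole if a number of a shift passes 6.25 or a number of a turn 0.188, either way. A call with a gripper value outside its range is refused whole. OPENING is the closure, from 0 (fully open) to 1 (shut), set as the call begins (- or left out, the last holds). The fingers move at their own pace and stop on an object; the grip force is fixed at half the most. Time passes only in rows, so rows that do not move let the fingers close. It gives the time, the measured TCP pose, the force, the opening and the grip force at its end, in the units of the state.
- get_state(): the state, without advancing time (a new reading comes with each control period).
- grab_frame(name): name is "side" or "top" or "wrist"; returns the picture (480x640x3 uint8, red, green, blue); there is no depth.
- camera_info(name): a dict with "fx", "fy", "cx", "cy" (pixels), "R" (3x3) and "t" (3): a world point X has camera coordinates R X + t; the wrist camera has in their place "T_tool_cam" (4x4, takes a point from camera to tool coordinates, whose origin is the TCP and whose axes are the flange's). Camera axes: x right, y down, z forward; pixel columns grow to the right and rows downward; lengths in m; the calibration is good to about 2 mm. A picture is of the moment at which its call begins: read the wrist's pose just before it. camera_info takes no time and is no camera call.
- sign_off(): hands the job in; it is judged then, once.
Trained networks look in the newest picture that a camera, given by its name, has taken for a name from the list of things; names that differ only in an ending like _2 or _b are one class to them, and where a whole thing is asked for, a point or a joint stands for the part that bears it (a point fixed in the world has none). Each returns a list of dicts, best first, with "p" (0 to 1); they miss things now and then, are a little off and sometimes report something else, mostly with a low value. They report only what shows in the picture. A call takes as long as a camera call.
- find_in(camera, query): "xyz" ([x, y, z] in m, in world coordinates, good to about 4 mm: the middle of the surface that is visible of it).
- tip_of(camera, query): "xyz" ([x, y, z] in m, in world coordinates, good to about 4 mm: a listed point, or the origin of a listed thing).
The state is a dict: "time_s": time; "joints": joint angles; "dq": joint speeds; "joint_efforts": joint torques, N m; "tool_pos": TCP position; "tcp_rot": TCP orientation; "wrist_force": force on the tool from outside, world axes, zero at the start; "torque": the same for the moment, N m; "gripper_width": finger opening in m; "grip_force": force on a finger pad.
Only numpy, scipy, OpenCV 4.12 (cv2) and the standard library are available. Lean on these libraries where they do the work, as an engineer would, in place of code of your own. Each camera call takes 0.05 s, during which the arm holds its last target. There are 200 camera calls.

### The job

On the grey instrument, push the upright stud of the big dial round with a fingertip until the index line on the dial lines up with the line on the set-point tab at the edge of the scale. Then press the round button beside the dial all the way down with a fingertip and let it come up again, the dial staying where it was set. Push gently, pinch or lift nothing, and leave the tab, the instrument and the things lying round it where they are.

Things in the scene. Friction and masses are not known exactly. Their poses are not given: they have to be found in the camera images.
- instrument: Grey box instrument, loose on the bench, about 2.5 kg, 170 (x) x 260 (y) mm, on rubber feet, with a flat aluminium top panel 54 mm above the bench. Origin: centre of its underside; x points to its rear, y to its left, z up. The dial is on its left half, the button at the front of its right half (cap centre 20 mm forward and 85 mm right of the origin). Two brass binding posts 20 mm high stand on the panel 50 mm behind and 65 and 103 mm right of the origin.
- dial_axis (a point): Centre of the black dial (disc of 116 mm diameter, 10 mm thick, its face 66 mm above the bench), on its upright axis; a small aluminium hub 34 mm wide stands 3 mm above the face.
- dial (a joint): Angle of the dial in rad, growing anticlockwise seen from above; 0 = index line points to the instrument's rear (+x of the instrument). Stops at -2.4 and 2.4. It starts between -2.1 and -1.4 and the tab always stands anticlockwise of it, 0.9 to 3.5 rad on. It turns freely either way against light friction (0.06 N m, about 1.6 N at the stud, plus 0.03 N m per rad/s) and stays where it is left.
- index (a point): Outer end of the white index line (3 mm wide, radial, on the dial face from 29 to 58 mm radius); this point turns with the dial, at 60 mm radius.
- stud (a point): Centre of the top of the upright round steel stud on the dial, by which the dial is pushed: 20 mm diameter, standing 26 mm above the dial face (top 92 mm above the bench), 38 mm from the dial axis, exactly opposite the index line. A 25 mm wide, 2 mm high foot surrounds it.
- tab (a joint): Angle of the set-point tab about the dial axis, rad, same zero and sense as the dial (dial = tab when lined up). Starts between -0.4 and 1.4; held by stiff friction (0.6 N m); not to be moved.
- target (a point): Inner end of the white line (3 mm wide, radial) on the set-point tab, at 60 mm radius from the dial axis. The tab is a small black block 16 mm radially x 14 mm x 5 mm high on the panel, just outside the dial's rim, its top 6.5 mm below the dial face.
- button (a joint): Travel of the button in m: 0 = up, 0.006 = fully down; a spring brings it up again; fully down takes 5 N.
- button_top (a point): Centre of the top of the round grey button cap (28 mm diameter) in its black housing, on the panel; pressed straight down.
- heatsink: Loose black finned heat sink on an aluminium plate, 50 x 85 x 24 mm, lying left of the instrument. Origin: centre of its underside. Not to be disturbed.
- relay: Loose grey open-frame relay, 24 x 36 x 32 mm, right of the instrument. Origin: centre of its underside. Not to be disturbed.
- battery: Loose block battery, 26 x 49 x 17 mm, behind the instrument. Origin: centre of its underside. Not to be disturbed.

How it is judged:
On the way, in this order (a step that is already met when the one before it is completed fails the run):
1. the dial's index line stands at the tab's line, at rest, with the button still up (horizontal distance between index and target below 0.0036 m and velocity of joint dial between -0.05 and 0.05 rad/s and value of joint button below 0.002 m), for 0.3 s.
2. the button is pressed down with the dial still set (value of joint button above 0.0045 m and horizontal distance between index and target below 0.0036 m), for 0.05 s.
At the end, for the whole second after the job is handed in: The outer end of the dial's index line is within 3.6 mm (0.06 rad) of the inner end of the tab's line, the button has been pressed (at least 4.5 of its 6 mm) after the dial was set and is up again, the instrument and the tab are within 15 mm and the loose things within 20 mm of where they stood (horizontal distance between index and target below 0.0036 m and value of joint button below 0.0015 m and distance of each of instrument, target from where it was at the start of the episode below 0.015 m and linear speed of instrument below 0.01 m/s and distance of each of heatsink, relay, battery from where it was at the start of the episode below 0.02 m); the robot touches nothing.
It fails at once if the button is pressed while the dial is not set (value of joint button above 0.003 m and horizontal distance between index and target above 0.0036 m).
It fails at once if the dial is pinched or shoved hard (over 30 N on the instrument while the button is up), or the button is pushed with over 60 N ((contact force between the fingers and instrument above 30 N and value of joint button below 0.002 m) or contact force between the fingers and instrument above 60 N).
It fails at once if the instrument or its tab is displaced or lifted (distance of any of instrument, target from where it was at the start of the episode above 0.015 m or height (world z) of instrument above 0.008 m).
It fails at once if a bystander is disturbed or lifted (distance of any of heatsink, relay, battery from where it was at the start of the episode above 0.02 m).
It also fails if it takes over 48 s, if anything falls off the work surface, if the arm or the gripper's body presses on something with over 40 N, if the wrist force passes 120 N, or if a joint passes its speed limit or range.

## Working session

There is one attempt and no reset: what is moved stays moved. The work goes in short steps, Python scripts to look and compute and a shell command to move; the robot and the scene stay as the last step left them, time stands still between calls to the robot, and variables do not carry over. Pictures are saved under pics/ and viewed, at most 10 in all, crops included, and the job is handed in when it is done.

```bash
mkdir -p pics; cat > h.py <<'E'
from cell import *
import numpy as np, cv2
from scipy.spatial.transform import Rotation as Rn
def proj(n,X):
    c=camera_info(n); p=np.array(c['R'])@np.array(X)+np.array(c['t']); return np.array([c['fx']*p[0]/p[2]+c['cx'],c['fy']*p[1]/p[2]+c['cy']])
def ray(n,u,v,z):
    c=camera_info(n); R=np.array(c['R']);t=np.array(c['t']); d=R.T@np.array([(u-c['cx'])/c['fx'],(v-c['cy'])/c['fy'],1]); o=-R.T@t
    return o+d*(z-o[2])/d[2]
def save(n,f):
    im=grab_frame(n); cv2.imwrite(f,cv2.cvtColor(im,cv2.COLOR_RGB2BGR)); return im
E
python3 - <<'E'
from h import *
np.set_printoptions(precision=4,suppress=True)
save('top','pics/top1.png'); 
for q in ['instrument','dial_axis','index','stud','target','button_top','heatsink','relay','battery']:
    r=tip_of('top',q); print(q,[(np.round(a['xyz'],4),round(a['p'],2)) for a in r[:2]])
s=get_state(); print(s); print(Rn.from_quat(s['tcp_rot'],scalar_first=True).as_matrix())
E
```

```text
instrument [(array([ 0.5533,  0.1924, -0.0009]), 0.63)]
dial_axis [(array([0.5479, 0.2316, 0.0697]), 0.78), (array([ 0.6617,  0.264 , -0.0038]), 0.69)]
index [(array([0.5531, 0.1754, 0.0646]), 0.97)]
stud [(array([0.5389, 0.2706, 0.089 ]), 0.67)]
target [(array([ 0.5725,  0.0182, -0.0046]), 0.73), (array([0.5598, 0.2935, 0.0582]), 0.46)]
button_top [(array([0.5463, 0.2327, 0.0706]), 0.57), (array([0.55  , 0.1007, 0.0758]), 0.44)]
heatsink [(array([0.5106, 0.3831, 0.001 ]), 0.85), (array([ 0.5563,  0.1901, -0.0034]), 0.17)]
relay [(array([ 0.5716,  0.0191, -0.0009]), 0.8), (array([0.5438, 0.2333, 0.0672]), 0.67)]
battery [(array([ 0.666 ,  0.2638, -0.001 ]), 0.97)]
{'time_s': 0.5, 'joints': array([ 1.0035,  0.4261,  0.0739,  1.606 , -0.0341,  1.1108, -0.0671]), 'dq': array([-0.0009,  0.0014,  0.0002, -0.0001,  0.0001,  0.0017,  0.0016]), 'joint_efforts': array([ -0.0008, -94.8857,   3.7548, -46.3597,   0.0191,   0.0032,
         0.0001]), 'tool_pos': array([ 0.2738, -0.6169,  0.2313]), 'tcp_rot': array([-0.0001,  0.9783,  0.2074, -0.    ]), 'wrist_force': array([ 0.6681, -0.496 ,  0.4135]), 'torque': array([ 0.0328,  0.0377, -0.0119]), 'grip_force': 0.0, 'gripper_width': 0.08509174513612962}
[[ 0.914   0.4057 -0.    ]
 [ 0.4057 -0.914   0.0001]
 [ 0.     -0.0001 -1.    ]]
```

View pics/top1.png

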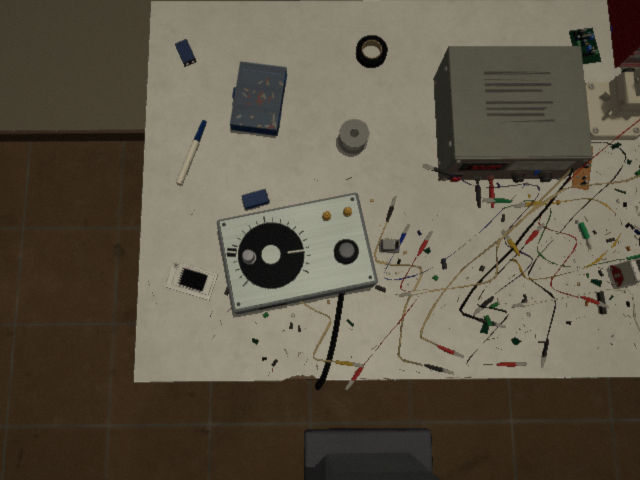

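The top picture shows the instrument at about (298,252), the dial centre at (271,255), the index pointing right to about (303,251), the stud at (249,257) and the tab on the left at about (232,252). I'll zoom in to measure it.

```bash
python3 - <<'E'
from h import *
np.set_printoptions(precision=4,suppress=True)
im=cv2.imread('pics/top1.png')[180:330,200:400]; cv2.imwrite('pics/crop1.png',cv2.resize(im,None,fx=4,fy=4,interpolation=cv2.INTER_CUBIC))
im=save('side','pics/side1.png')
for q in ['instrument','dial_axis','index','stud','target','button_top']:
    r=tip_of('side',q); print(q,[(np.round(a['xyz'],4),round(a['p'],2)) for a in r[:2]])
E
```

```text
instrument [(array([ 0.5555,  0.1909, -0.0004]), 0.7)]
dial_axis [(array([0.5498, 0.2365, 0.0662]), 0.79)]
index []
stud [(array([0.5416, 0.2721, 0.0887]), 0.62)]
target []
button_top [(array([0.554 , 0.1027, 0.0797]), 0.61)]
```

View pics/crop1.png

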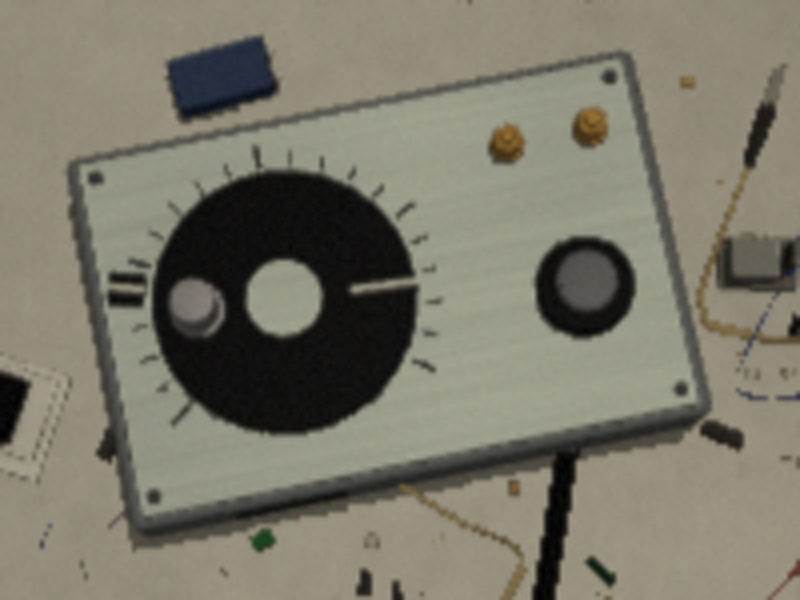

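View pics/side1.png

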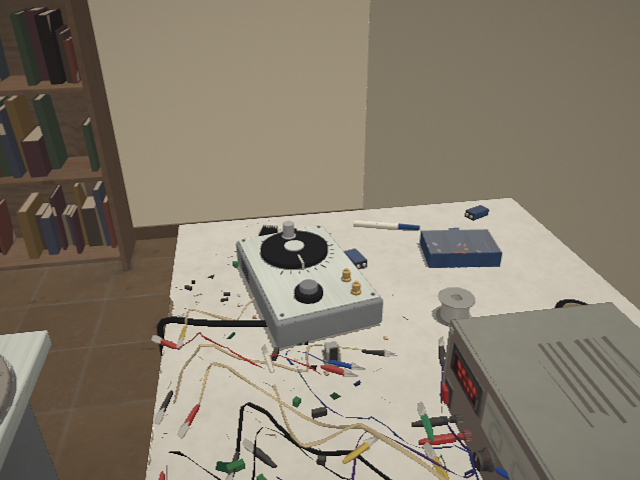

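The crop shows the tab line at (112–148,290), the index tip at (418,282), the dial centre near (285,301), the stud top at (195,300) and the button cap at (587,281). The side view agrees, with the stud on the far left and the index pointing toward the button. Next I compute the positions.

```bash
cat > m.py <<'E'
from h import *
np.set_printoptions(precision=4,suppress=True)
f=lambda u,v,z: ray('top',200+(u-1.5)/4,180+(v-1.5)/4,z)
E
python3 - <<'E'
from m import *
hub=f(285,298,.069); disc=f(285,301,.066); print('hub',hub,'disc',disc)
P=dict(idx=f(418,282,.066),idxin=f(350,291,.066),tabin=f(148,290,.0595),tabout=f(110,290,.0595),stud=f(194,299,.092),studbase=f(203,313,.07),but=f(587,281,.075))
for k,p in P.items():
    d=p-disc; print(k,p,'r',np.hypot(*d[:2]),'ang',np.arctan2(d[1],d[0]))
c=[f(u,v,.054) for u,v in((75,165),(628,55),(706,400),(142,522))]
print(c,'ctr',np.mean(c,0),'yaw',np.arctan2(*(c[0]-c[1])[[1,0]])-np.pi/2)
print('yaw2',np.arctan2(*(c[0]-c[3])[[1,0]]))
E
```

```text
hub [0.5445 0.234  0.069 ] disc [0.5437 0.2341 0.066 ]
idx [0.5517 0.1762 0.066 ] r 0.058438013915234205 ang -1.4344348143491918
idxin [0.5479 0.2059 0.066 ] r 0.02857801864291164 ang -1.4234949540000774
tabin [0.5502 0.2945 0.0595] r 0.06069907032056931 ang 1.463946613169799
tabout [0.5503 0.3111 0.0595] r 0.07726001148016182 ang 1.4852263348677268
stud [0.5404 0.2712 0.092 ] r 0.03720820153437398 ang 1.6598437555064307
studbase [0.538  0.2693 0.07  ] r 0.03567276502778189 ang 1.7306259663580592
but [0.5499 0.1032 0.075 ] r 0.1310788448090429 ang -1.5234966861220327
[array([0.6079, 0.3283, 0.054 ]), array([0.6567, 0.0812, 0.054 ]), array([0.5005, 0.0508, 0.054 ]), array([0.4494, 0.2963, 0.054 ])] ctr [0.5536 0.1891 0.054 ] yaw 0.19503107104945738
yaw2 0.19961816502139756
```

```bash
python3 -m jog '{"slide":[[0,0,0],[0,0,0],[3.2,-5,0],[3.2,-5,0],[3.2,-5,0],[3.2,-5,0],[3.2,-5,0],[3.2,-5,0],[2.1,-5,0],[2.1,-5,0],[2.1,-5,0],[2.1,-5,0],[2.1,-5,0],[2.1,-5,0],[2.1,-5,0],[2.1,-5,0],[2.1,-5,0],[2.1,-4.3,0],[1.9,0,0],[0,0,0]],"yaw":[0.139,0.139,0,0,0,0,0,0,0,0,0,0,0,0,0,0,0,0,0,0]}' 1; python3 - <<'E'
from m import *
s=get_state(); print(s['time_s'],s['tool_pos'],s['joints'],s['wrist_force'],s['gripper_width']); M=Rn.from_quat(s['tcp_rot'],scalar_first=True).as_matrix();print(M)
save('wrist','pics/w1.png')
T=np.eye(4);T[:3,:3]=M;T[:3,3]=s['tool_pos']
c=camera_info('wrist');print(c)
E
```

```text
time_s: 3.35
tool_pos: [0.5809, 0.2273, 0.2309]
tcp_rot: [-0.0, 0.998, 0.07, -0.0]
wrist_force: [0.6, -0.9, -0.6]
gripper_width: 0.0
grip_force: 0.0
3.35 [0.5809 0.2273 0.2309] [-0.1786  0.3696 -0.3817  1.7055  0.1516  1.0959 -2.0373] [ 0.6004 -0.8596 -0.599 ] 2.9062409421222582e-05
[[ 0.9902  0.1395 -0.0003]
 [ 0.1395 -0.9902  0.0001]
 [-0.0003 -0.0001 -1.    ]]
{'fx': 416.2268390987186, 'fy': 416.2268390987186, 'cx': 315.6045601553325, 'cy': 233.56981461812387, 'T_tool_cam': array([[-0.0001, -0.953 , -0.3031,  0.0763],
       [ 1.    ,  0.0002, -0.0008, -0.0007],
       [ 0.0008, -0.3031,  0.953 , -0.142 ],
       [ 0.    ,  0.    ,  0.    ,  1.    ]])}
```

View pics/w1.png

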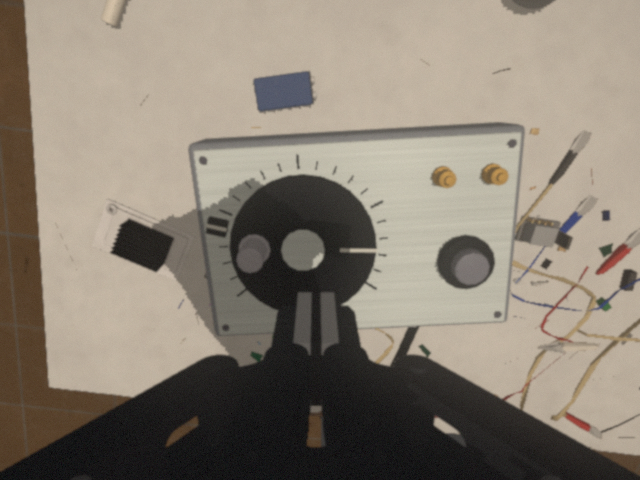

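The wrist picture shows the hub at (303,250), the stud top at (253,254), the index from (341,250) to (376,250), and the tab line around (207,224)–(227,229). The button is at (468,265).

```bash
cat >> m.py <<'E'
def wray(u,v,z,s):
    c=camera_info('wrist');T=np.eye(4);T[:3,:3]=Rn.from_quat(s['tcp_rot'],scalar_first=True).as_matrix();T[:3,3]=s['tool_pos'];T=T@np.array(c['T_tool_cam'])
    d=T[:3,:3]@np.array([(u-c['cx'])/c['fx'],(v-c['cy'])/c['fy'],1]);o=T[:3,3]; return o+d*(z-o[2])/d[2]
E
python3 - <<'E'
from m import *
s=get_state()
ax=wray(303,250,.069,s);print('hub',ax)
for k,a in dict(disc=(303,246,.066),idx=(376,250,.066),idxin=(341,250,.066),tabin=(227,229,.0595),tabout=(207,224,.0595),stud=(253,252,.092),but=(470,266,.075)).items():
    p=wray(*a,s);d=p-ax;print(k,p,np.hypot(*d[:2]),np.arctan2(d[1],d[0]))
im=cv2.imread('pics/w1.png')[170:310,190:390];cv2.imwrite('pics/w1c.png',cv2.resize(im,None,fx=4,fy=4,interpolation=cv2.INTER_CUBIC))
E
```

```text
hub [0.5453 0.2327 0.069 ]
disc [0.5475 0.2331 0.066 ] 0.0022354199308476917 0.1698479032754141
idx [0.5521 0.176  0.066 ] 0.05712890548653792 -1.4502176628314756
idxin [0.5483 0.2032 0.066 ] 0.029707297908357248 -1.4678060143166591
tabin [0.5509 0.2941 0.0595] 0.061661366029368204 1.4790769657821257
tabout [0.5528 0.31   0.0595] 0.07762478345520082 1.4731906153223795
stud [0.5471 0.2685 0.092 ] 0.03584376743636386 1.5191419793303076
but [0.5524 0.1038 0.075 ] 0.12916771116878353 -1.5158336615068972
```

View pics/w1c.png

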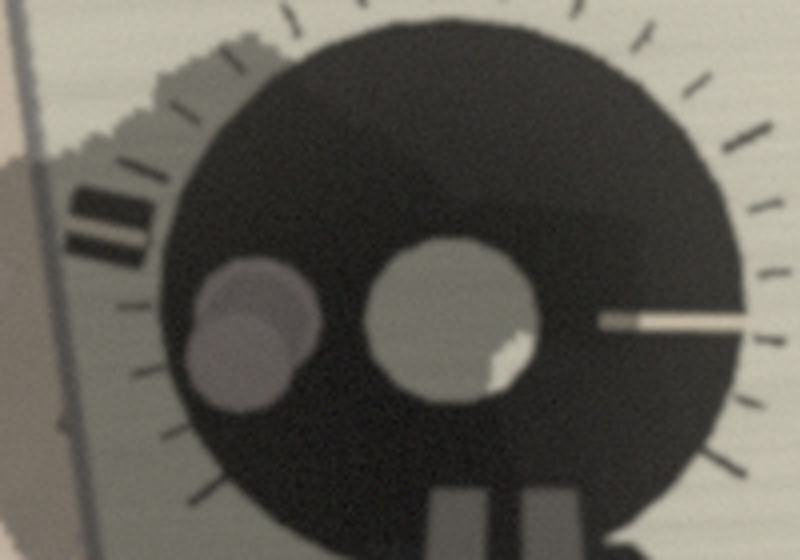

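```bash
python3 -m jog '{"slide":[[0,-2.5,0],[0.1,-2.4,0],[0,0,4],[0,0,4],[0,0,3.5],[0,0,2.5],[0,0,1.5],[0,0,0]],"yaw":[0,0,0,0,0,0,0,0]}'; python3 - <<'E'
from m import *
print(get_state()['joints']); save('top','pics/top2.png'); im=cv2.imread('pics/top2.png')[180:330,200:400]; cv2.imwrite('pics/crop2.png',cv2.resize(im,None,fx=4,fy=4,interpolation=cv2.INTER_CUBIC))
E
```

```text
time_s: 4.4
tool_pos: [0.574, 0.2751, 0.0759]
tcp_rot: [0.0, 0.998, 0.07, -0.001]
wrist_force: [-0.7, -0.2, 0.1]
gripper_width: 0.0001
grip_force: 0.0
[-0.2801  0.5575 -0.3564  1.797   0.2519  0.833  -2.1892]
```

View pics/crop2.png

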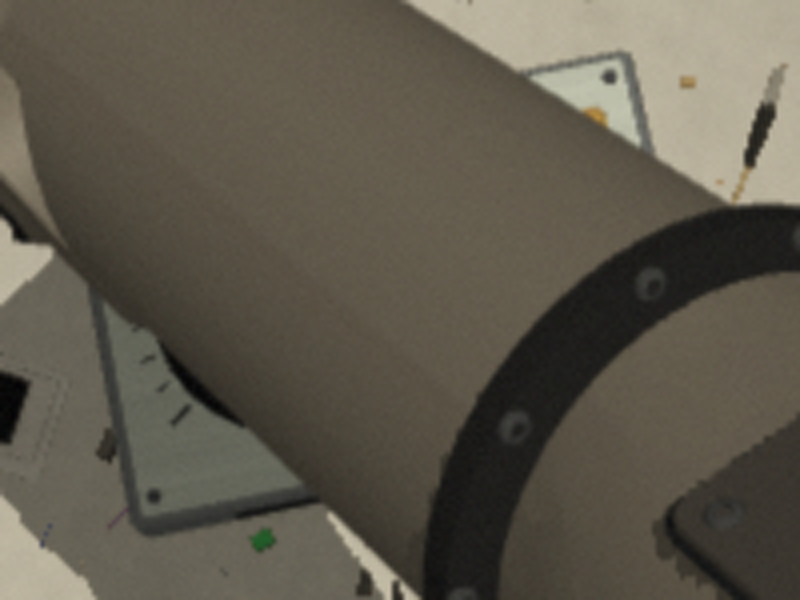

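The arm hides the dial from the top camera, so I'll rely on the wrist camera. Next: approach, then the first part of the arc.

```bash
python3 -m jog '{"slide":[[-0.22,0,0],[-0.22,0,0],[-0.22,0,0],[-0.22,0,0],[-0.22,0,0],[-0.193,-0.11,0],[-0.193,-0.11,0],[-0.193,-0.11,0],[-0.193,-0.11,0],[-0.193,-0.11,0],[-0.193,-0.11,0],[-0.193,-0.11,0],[-0.193,-0.11,0],[-0.193,-0.11,0],[-0.193,-0.11,0],[-0.193,-0.11,0],[-0.193,-0.11,0],[-0.193,-0.11,0],[-0.193,-0.11,0],[0,0,0]],"yaw":[0,0,0,0,0,-0.05,-0.05,-0.05,-0.05,-0.05,-0.05,-0.05,-0.05,-0.05,-0.05,-0.05,-0.05,-0.05,-0.05,0]}'; python3 - <<'E'
from m import *
s=get_state();M=Rn.from_quat(s['tcp_rot'],scalar_first=True).as_matrix();print(s['joints'],np.arctan2(M[1,0],M[0,0]),s['tool_pos']); v=np.array([.545,.233])-s['tool_pos'][:2]; print('p in tool',-(M[:2,:2].T@v))
save('wrist','pics/w2.png')
E
```

```text
time_s: 6.95
tool_pos: [0.5331, 0.2757, 0.0764]
tcp_rot: [-0.0, 0.913, 0.407, 0.0]
wrist_force: [1.4, 0.5, 1.3]
gripper_width: 0.0001
grip_force: 0.1
[-0.1729  0.538  -0.5325  1.8751  0.362   0.8249 -1.6243] 0.8393703626141348 [0.5331 0.2757 0.0764]
p in tool [ 0.0239 -0.0373]
```

View pics/w2.png

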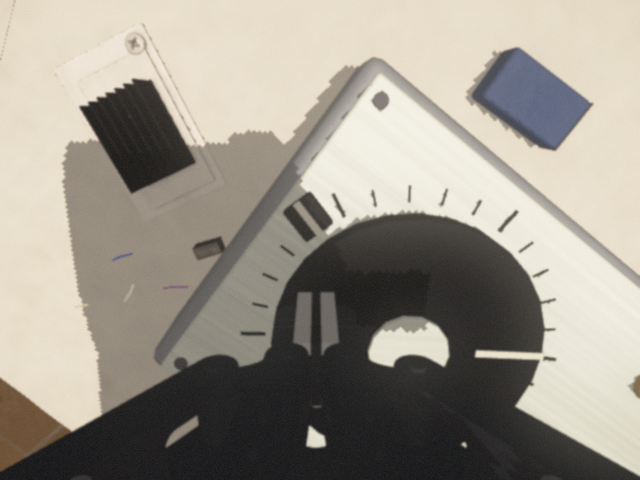

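The index lies from (476,354) to (543,356), the tab line is near (308,216), and the fingers are at (316,320) with the stud hidden behind them. I'll compute the dial angle from these.

```bash
cat >> m.py <<'E'
def rep(**k):
    s=get_state();ax=np.array([.545,.233])
    for n,a in k.items():
        p=wray(*a,s)[:2];d=p-ax;print(n,p,'r %.4f ang %.3f'%(np.hypot(*d),np.arctan2(d[1],d[0])))
    M=Rn.from_quat(s['tcp_rot'],scalar_first=True).as_matrix();print('psi %.3f'%np.arctan2(M[1,0],M[0,0]),'p',M[:2,:2].T@(s['tool_pos'][:2]-ax),'F',s['wrist_force'],'j7',s['joints'][6],'t',s['time_s'])
E
python3 -c "
from m import *
rep(idx=(543,356,.066),idxin=(476,354,.066),tabin=(319,236,.0595),tabout=(298,203,.0595))"
```

```text
idx [0.5865 0.1932] r 0.0575 ang -0.764
idxin [0.566 0.213] r 0.0290 ang -0.762
tabin [0.5502 0.2948] r 0.0620 ang 1.486
tabout [0.5532 0.3104] r 0.0778 ang 1.466
psi 0.839 p [ 0.0238 -0.0374] F [0.6266 0.7954 0.5137] j7 -1.6249577342152772 t 7.0
```

```bash
python3 -m jog '{"slide":[[-0.193,-0.11,0],[-0.193,-0.11,0],[-0.193,-0.11,0],[-0.193,-0.11,0],[-0.193,-0.11,0],[-0.193,-0.11,0],[-0.193,-0.11,0],[-0.193,-0.11,0],[-0.193,-0.11,0],[-0.193,-0.11,0],[-0.193,-0.11,0],[-0.193,-0.11,0],[-0.193,-0.11,0],[-0.193,-0.11,0],[-0.193,-0.11,0],[-0.193,-0.11,0],[-0.193,-0.11,0],[-0.193,-0.11,0],[-0.193,-0.11,0],[-0.193,-0.11,0]],"yaw":[-0.05,-0.05,-0.05,-0.05,-0.05,-0.05,-0.05,-0.05,-0.05,-0.05,-0.05,-0.05,-0.05,-0.05,-0.05,-0.05,-0.05,-0.05,-0.05,-0.05]}'; python3 -c "
from m import *
rep()"
```

```text
time_s: 9.5
tool_pos: [0.5033, 0.2456, 0.0764]
tcp_rot: [-0.0, 0.606, 0.796, 0.0]
wrist_force: [-0.3, 0.8, -0.4]
gripper_width: -0.0005
grip_force: 0.9
psi 1.840 p [ 0.0232 -0.0368] F [-0.3246  0.8301 -0.3721] j7 -0.7425146402499093 t 9.5
```

```bash
python3 -m jog '{"slide":[[-0.193,-0.11,0],[-0.193,-0.11,0],[-0.193,-0.11,0],[-0.193,-0.11,0],[-0.193,-0.11,0],[-0.193,-0.11,0],[-0.193,-0.11,0],[-0.193,-0.11,0],[-0.193,-0.11,0],[-0.193,-0.11,0],[-0.193,-0.11,0],[-0.193,-0.11,0],[-0.193,-0.11,0],[-0.193,-0.11,0],[-0.193,-0.11,0],[-0.193,-0.11,0],[-0.193,-0.11,0],[-0.193,-0.11,0],[0,0,0]],"yaw":[-0.05,-0.05,-0.05,-0.05,-0.05,-0.05,-0.05,-0.05,-0.05,-0.05,-0.05,-0.05,-0.05,-0.05,-0.05,-0.05,-0.05,-0.05,0]}'; python3 -c "
from m import *
rep();save('wrist','pics/w3.png')"
```

```text
time_s: 11.88
tool_pos: [0.51, 0.2071, 0.0762]
tcp_rot: [-0.0, 0.2, 0.98, -0.0]
wrist_force: [-1.3, -0.6, 0.7]
gripper_width: -0.0002
grip_force: 0.2
psi 2.738 p [ 0.022  -0.0376] F [-1.2834 -0.5807  0.6817] j7 0.1008769240642014 t 11.875
```

View pics/w3.png

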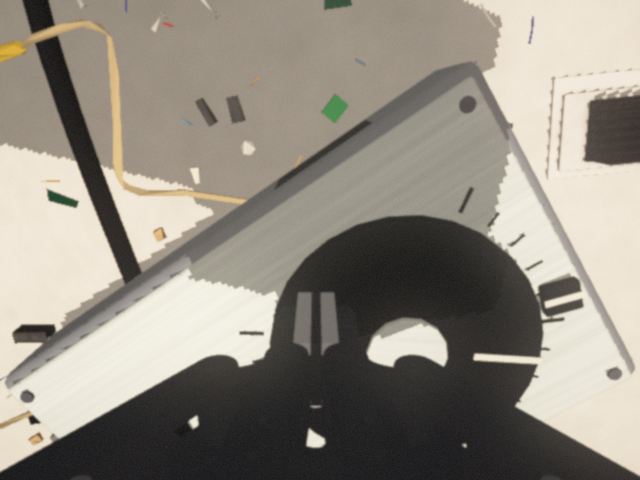

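The index runs from (473,356) to (541,360), and the tab line from (545,303) to (580,292).

```bash
python3 -c "
from m import *
rep(idx=(541,360,.066),idxin=(473,356.5,.066),tabin=(545,303,.0595),tabout=(580,293,.0595),disc=(407,348,.066))"
```

```text
idx [0.5714 0.2851] r 0.0583 ang 1.102
idxin [0.5584 0.259 ] r 0.0292 ang 1.097
tabin [0.5503 0.2954] r 0.0626 ang 1.487
tabout [0.5515 0.31  ] r 0.0773 ang 1.487
disc [0.5435 0.2347] r 0.0023 ang 2.303
psi 2.738 p [ 0.022  -0.0375] F [-0.629   0.1611  0.4154] j7 0.10020270967840805 t 11.925
```

```bash
python3 -m jog '{"slide":[[-0.193,-0.11,0],[-0.193,-0.11,0],[-0.193,-0.11,0],[-0.193,-0.11,0],[-0.193,-0.11,0],[-0.193,-0.11,0],[-0.097,-0.055,0],[-0.097,-0.055,0],[0,0,0],[0,0,0]],"yaw":[-0.05,-0.05,-0.05,-0.05,-0.05,-0.05,-0.025,-0.025,0,0]}'; python3 -c "
from m import *
rep();im=save('wrist','pics/w4.png');im=cv2.imread('pics/w4.png')[260:400,440:640];cv2.imwrite('pics/w4c.png',cv2.resize(im,None,fx=4,fy=4,interpolation=cv2.INTER_CUBIC))"
```

```text
time_s: 13.18
tool_pos: [0.5213, 0.1966, 0.0763]
tcp_rot: [0.0, 0.026, 1.0, 0.0]
wrist_force: [-0.6, -0.6, -0.2]
gripper_width: -0.0002
grip_force: 0.7
psi 3.089 p [ 0.0218 -0.0376] F [-0.5684 -0.5558 -0.2203] j7 0.43349509719310786 t 13.175
```

View pics/w4c.png

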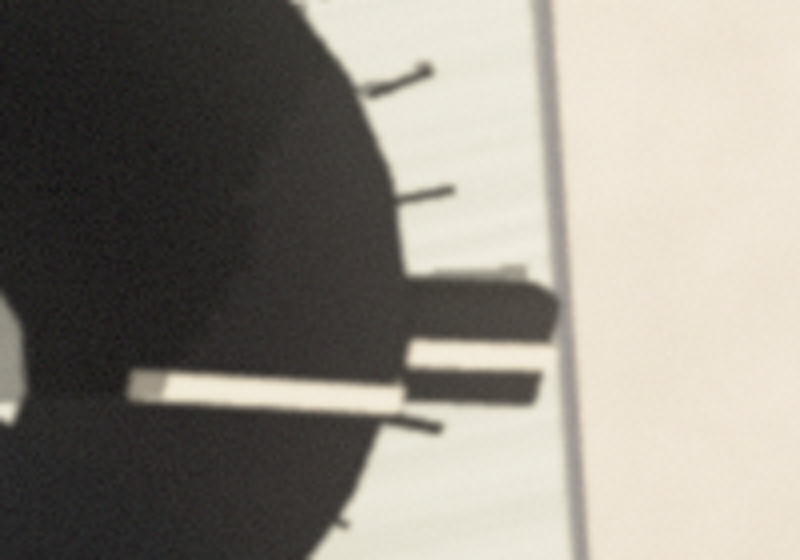

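The index tip is at crop (404,398) with its inner end at (130,385). The tab line runs from (408,353) to (555,357), so a little is still missing; I'll compute it with the height parallax.

```bash
python3 -c "
from m import *
g=lambda u,v,z:(440+(u-1.5)/4,260+(v-1.5)/4,z)
rep(idx=g(404,398,.066),idxin=g(130,385,.066),tabin=g(408,353.5,.0595),tabout=g(555,357,.0595))"
```

```text
idx [0.5518 0.2913] r 0.0587 ang 1.454
idxin [0.5487 0.2621] r 0.0293 ang 1.444
tabin [0.5508 0.2949] r 0.0622 ang 1.477
tabout [0.5521 0.3111] r 0.0784 ang 1.480
psi 3.089 p [ 0.0218 -0.0376] F [-1.6487 -0.8069 -0.7682] j7 0.4336289256422982 t 13.225
```

```bash
python3 -m jog '{"slide":[[-0.048,-0.028,0],[-0.048,-0.028,0],[0,0,0],[0,0,0],[0.2,0,0],[0.5,0,0],[0.5,0,0],[0,0,-2],[0,0,-4],[0,0,-4],[0,0,0],[0,0,0]],"yaw":[-0.0125,-0.0125,0,0,0,0,0,0,0,0,0,0]}'; python3 -c "
from m import *
rep();im=save('wrist','pics/w5.png')
for c in ('wrist','top'):
  if c=='top': save('top','pics/top5.png')
  for q in('index','target','dial_axis','button_top'):print(c,q,[(np.round(a['xyz'],4),round(a['p'],2)) for a in tip_of(c,q)[:2]])"
```

```text
time_s: 14.72
tool_pos: [0.5102, 0.1959, 0.1767]
tcp_rot: [0.0, 0.014, 1.0, -0.0]
wrist_force: [-0.5, -0.3, -0.2]
gripper_width: -0.0002
grip_force: 0.0
psi 3.114 p [ 0.0337 -0.038 ] F [-0.4606 -0.3118 -0.1651] j7 0.5752272843457538 t 14.725
wrist index [(array([0.552 , 0.2926, 0.0632]), 0.79)]
wrist target [(array([0.5448, 0.2916, 0.0592]), 0.82), (array([0.5516, 0.1084, 0.077 ]), 0.46)]
wrist dial_axis [(array([0.5475, 0.2338, 0.0651]), 0.72), (array([0.5407, 0.1976, 0.0858]), 0.35)]
wrist button_top [(array([0.5533, 0.1059, 0.0775]), 0.85)]
top index [(array([0.5544, 0.2933, 0.0654]), 0.78)]
top target [(array([0.5606, 0.2935, 0.0597]), 0.36)]
top dial_axis []
top button_top []
```

View pics/w5.png

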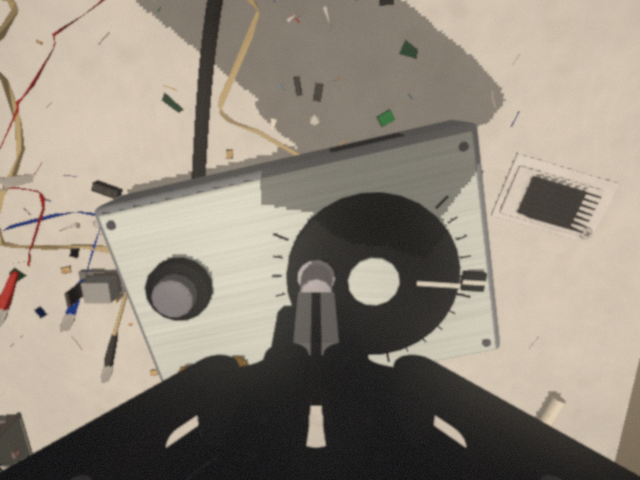

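The index runs from (417,283) to (457,286) and the tab line from about (462,281) to (485,282). They look aligned apart from height parallax. I'll measure to sub-pixel by fitting the bright pixels in the pictures.

```bash
python3 - <<'E'
from m import *
g=cv2.cvtColor(cv2.imread('pics/w5.png'),cv2.COLOR_BGR2GRAY).astype(float)
def line(c0,c1,r0,r1):
    out=[]
    for c in range(c0,c1):
        w=g[r0:r1,c]; w=np.clip(w-0.5*w.max()-0.5*w.min(),0,None); out.append((c,(w*np.arange(r0,r1)).sum()/w.sum()))
    return out
a=line(420,456,278,293); b=line(465,482,275,288)
print(np.round([x[1] for x in a],1)); print(np.round([x[1] for x in b],1)); print(g[270:294,470].astype(int),g[270:294,476].astype(int))
pa=np.polyfit(*zip(*a),1); pb=np.polyfit(*zip(*b),1)
rep(i0=(420,np.polyval(pa,420),.066),i1=(457,np.polyval(pa,457),.066),t0=(463,np.polyval(pb,463),.0595),t1=(482,np.polyval(pb,482),.0595))
# rim-fit of the disc
m=(g<75).astype(np.uint8); cnt=[]
for th in np.arange(-3.0,-0.3,.05):
    for r in range(60,110):
        x,y=373+r*np.cos(th),282+r*np.sin(th)
        if g[int(round(y)),int(round(x))]>95: cnt.append((x,y));break
s=get_state();Q=np.array([wray(x,y,.066,s)[:2] for x,y in cnt])
from scipy.optimize import least_squares
f=least_squares(lambda q:np.hypot(*(Q-q[:2]).T)-q[2],[.545,.233,.058],loss='soft_l1',f_scale=.0007);print(f.x,len(Q),f.cost)
E
```

```text
[283.2 283.2 283.3 283.4 283.5 283.6 283.6 283.6 283.7 283.7 283.7 283.8
 283.8 283.9 284.1 284.1 284.2 284.2 284.3 284.4 284.5 284.5 284.6 284.6
 284.6 284.7 284.7 284.8 284.8 284.9 285.  285.1 285.2 285.2 285.3 285.5]
[281.8 281.9 282.  282.  282.1 282.2 282.3 282.3 282.4 282.5 282.5 282.5
 282.6 282.6 282.6 282.7 282.7]
[110  77  61  60  58  59  64  60  65  94 144 188 202 194 162 110  75  61
  61  66 102 151 184 193] [121  86  63  60  59  64  60  64  62  78 127 179 202 203 182 131  78  68
  65  61  84 128 171 193]
i0 [0.5475 0.265 ] r 0.0321 ang 1.492
i1 [0.5498 0.2895] r 0.0567 ang 1.485
t0 [0.5503 0.2957] r 0.0629 ang 1.487
t1 [0.5514 0.3086] r 0.0759 ang 1.486
psi 3.115 p [ 0.0339 -0.0377] F [ 0.7726 -0.5264  1.5561] j7 0.5751475187972516 t 15.225
[0.5393 0.2335 0.0547] 54 6.0405314610734e-05
```

Dial and tab agree within 0.01 rad (1.486 against 1.487), so now I move to the button.

```bash
python3 -m jog '{"slide":[[0,-3,0],[-1.1,-3.2,0],[-1.6,-3,0],[-1.6,0,0],[0,0,3],[0,0,3],[0,0,2],[0,0,0],[0,0,0]],"yaw":[0,0,0,0,0,0,0,0,0]}'; python3 -c "
from m import *
rep(but=(173,297,.077))"
```

```text
time_s: 16.35
tool_pos: [0.5512, 0.1037, 0.0972]
tcp_rot: [0.0, 0.013, 1.0, 0.0]
wrist_force: [-0.2, -1.0, -0.7]
gripper_width: 0.0002
grip_force: 0.0
but [0.5509 0.0431] r 0.1900 ang -1.540
psi 3.115 p [-0.0096 -0.1291] F [-0.2042 -1.0067 -0.7425] j7 0.6723916992872284 t 16.35
```

```bash
python3 -m jog '{"slide":[[0,0,0.4],[0,0,0.4],[0,0,0.3],[0,0,0.3],[0,0,0.2],[0,0,0.2],[0,0,0]],"yaw":[0,0,0,0,0,0,0]}'
```

```text
time_s: 17.23
tool_pos: [0.5506, 0.1031, 0.0782]
tcp_rot: [-0.0, 0.013, 1.0, 0.0]
wrist_force: [1.0, -0.6, 0.5]
gripper_width: -0.0001
grip_force: 0.0
```

```bash
python3 -m jog '{"slide":[[0,0,0.15],[0,0,0.15],[0,0,0]],"yaw":[0,0,0]}'
```

```text
time_s: 17.6
tool_pos: [0.5508, 0.1031, 0.0753]
tcp_rot: [0.0, 0.013, 1.0, 0.0]
wrist_force: [0.6, -0.2, 0.8]
gripper_width: -0.0001
grip_force: 0.9
```

```bash
python3 -m jog '{"slide":[[0,0,0.15],[0,0,0.15],[0,0,0]],"yaw":[0,0,0]}'
```

```text
time_s: 17.98
tool_pos: [0.5508, 0.103, 0.0723]
tcp_rot: [0.0, 0.013, 1.0, 0.0]
wrist_force: [0.6, -0.6, 2.6]
gripper_width: -0.0004
grip_force: 1.8
```

```bash
python3 -m jog '{"slide":[[0,0,0.15],[0,0,0.1],[0,0,0],[0,0,0]],"yaw":[0,0,0,0]}'
```

```text
time_s: 18.48
tool_pos: [0.5508, 0.1031, 0.07]
tcp_rot: [0.0, 0.013, 1.0, -0.0]
wrist_force: [-1.3, -1.2, 8.4]
gripper_width: 0.0001
grip_force: 4.1
```

```bash
python3 -m jog '{"slide":[[0,0,0.1],[0,0,0],[0,0,0]],"yaw":[0,0,0]}'
```

```text
time_s: 18.85
tool_pos: [0.5509, 0.1032, 0.0697]
tcp_rot: [0.0, 0.013, 1.0, -0.0]
wrist_force: [-6.2, -3.0, 23.0]
gripper_width: 0.0002
grip_force: 11.6
```

The button has bottomed at 23 N, so I release it and check.

```bash
python3 -m jog '{"slide":[[0,0,-0.3],[0,0,-0.5],[0,0,-1],[0,0,-3],[0,0,-4],[0,0,-4],[1.6,3,0],[1.6,3,0],[1.1,3.2,0],[0,0,0],[0,0,0]],"yaw":[0,0,0,0,0,0,0,0,0,0,0]}'; python3 - <<'E'
from m import *
g=cv2.cvtColor(save('wrist','pics/w6.png'),cv2.COLOR_RGB2GRAY).astype(float)
s=get_state()
c=camera_info('wrist');T=np.eye(4);T[:3,:3]=Rn.from_quat(s['tcp_rot'],scalar_first=True).as_matrix();T[:3,3]=s['tool_pos'];T=np.linalg.inv(T@np.array(c['T_tool_cam']))
def px(r,z):
    X=T@np.array([.545+r*np.cos(1.486),.233+r*np.sin(1.486),z,1]);return np.array([c['fx']*X[0]/X[2]+c['cx'],c['fy']*X[1]/X[2]+c['cy']])
for r0,r1,z in((.032,.056,.066),(.0635,.0745,.0595)):
    a,b=px(r0,z),px(r1,z); out=[]
    for col in range(int(min(a[0],b[0]))+1,int(max(a[0],b[0]))):
        v=np.interp(col,*zip(*sorted([tuple(a),tuple(b)]))); rr=np.arange(int(v)-5,int(v)+7); w=g[rr,col]; w=np.clip(w-.5*(w.max()+w.min()),0,None); out.append((col,(w*rr).sum()/w.sum()))
    p=np.polyfit(*zip(*out),1); print(a,b,len(out),'resid',np.std([y-np.polyval(p,x) for x,y in out]))
    rep(a=(a[0],np.polyval(p,a[0]),z),b=(b[0],np.polyval(p,b[0]),z))
E
```

```text
time_s: 20.23
tool_pos: [0.5103, 0.1958, 0.1969]
tcp_rot: [-0.0, 0.013, 1.0, -0.0]
wrist_force: [-0.0, 0.4, -0.4]
gripper_width: -0.0003
grip_force: 0.0
[414.3455 270.6772] [448.0208 272.462 ] 33 resid 0.03741251494713594
a [0.5483 0.2649] r 0.0321 ang 1.467
b [0.5506 0.2889] r 0.0561 ang 1.471
psi 3.114 p [ 0.0335 -0.0386] F [ 0.0817 -0.4483  0.0218] j7 0.6165673971589873 t 20.275
[455.5817 269.4996] [470.656  270.3007] 14 resid 0.041956084502438394
a [0.5511 0.2963] r 0.0636 ang 1.475
b [0.5522 0.3073] r 0.0747 ang 1.475
psi 3.114 p [ 0.0335 -0.0386] F [ 0.0817 -0.4483  0.0218] j7 0.6165673971589873 t 20.275
```

Still aligned (1.470 against 1.475 rad), the button is released, and the robot touches nothing. I'm handing it in.

```bash
python3 -c "
from cell import *
print(sign_off())"
```

```text
the job is handed in; nothing more can be done
None
```

The job is handed in: the dial was set to the tab (last measured within about 0.01 rad), and the button was pressed to its stop at about 23 N and released; the verdict was not shown, and the button coming up and the loose things staying put were not measured.

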